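Set the rotary routing table to 60 degrees

ROBOT

A 6-joint arm with a two-finger parallel gripper is mounted at the origin on the work surface. World frame = base frame: x ahead of the robot, y to its left, z up, the work surface at z = 0. Lengths are in m, angles in rad, forces in N, time in s.
With the tool pointing down it reaches from about 0.375 to 0.9 m from the base axis. Payload 3.1 kg.
Tool frame: the origin (TCP) lies between the finger pads; the fingertips stand 19 mm ahead of it and the grasp point (between the pads) is the TCP; z points along the fingers, y is the direction in which the jaws open and shut (so a half turn about z gives the same grasp; the last joint's range is limited). The gripper opens to 87 mm and grips with 3 to 60 N. Pads are 19 mm wide; open, the fingers measure 117 mm over their backs; the gripper's body (75 mm by 190 mm) begins 51 mm behind the grasp point.
Start: joints at [1.052, 0.527, 1.433, -0, 1.181, -0.178], TCP at [0.208, 0.589, 0.242] pointing down, gripper open.
Joint ranges: [-3.08, 3.08], [-0.75, 2.2], [0.22, 2.44], [-1.43, 4.57], [0, 2.65], [-2.85, 2.85]. Speed limits (rad/s): [2.79, 2.79, 3.14, 3.14, 3.14, 3.14].

INTERFACE

Orientations are given as a unit quaternion [x, y, z, w].
In Python, from rig import robot gives the robot as it stands.
- The arm moves only by the tool apply_moves, never from a script. Its argument "series" is a list of rows, each a list of 7 numbers: the shift along the tool's x, y, z in cm, then the turn, a rotation vector about the tool's x, y, z in degrees, then the opening, from 0 (shut) to 1 (fully open). In form: [[dx, dy, dz, rx, ry, rz, grip], ...]. A call has 1 to 5 rows; each row is the pose to reach, as a shift and turn from the pose commanded when the call began, along the tool's axes at that moment; what a row does not reach only later rows make up. A row lasts 1/12 s, in which the tool goes at most 41.7 mm and 7.16 degrees, less where a joint would pass 70% of its speed; a pose out of reach is approached as far as the arm can. A call with a gripper value outside its range is refused whole. The fingers move at their own pace and stop on an object; "newtons" is the grip in N (left out, the last holds). Time passes only in rows, so rows that repeat a pose let the fingers close. It gives the time, the measured TCP pose, the force and the opening at its end, in the units of the state.
- robot.get_obs(): the state, without advancing time (a new reading comes with each control period).
- robot.camera(name): name is "scene" or "top" or "wrist"; returns the picture (420x560x3 uint8, red, green, blue); there is no depth.
- robot.camera_params(name): a dict with "mtx" (3x3 intrinsics, pixels), "D" ([k1, k2, p1, p2, k3] as OpenCV has them; the pictures are not rectified), "origin" and "rotation" of the camera in the world. Camera axes: x right, y down, z forward; pixel columns grow to the right and rows downward; lengths in m; the calibration is good to about 2 mm. A picture is of the moment at which its call begins: read the wrist's pose just before it. camera_params takes no time and is no camera call; for the wrist camera it gives the pose at the moment of the call.
- robot.hand_in(): hands the job in, once; it reports no verdict.
The state is a dict: "time": time; "q": joint angles; "joint_velocities": joint speeds; "joint_torque": joint torques, N m; "position": TCP position; "tool_rot": TCP orientation; "ft_force": force on the tool from outside, world axes, zero at the start; "moment": the same for the moment, N m; "grip_width": finger opening in m.
Only numpy, scipy, OpenCV 4.12 (cv2) and the standard library are available. Lean on these libraries where they do the work, as an engineer would, in place of code of your own. Each camera call takes 0.05 s, during which the arm holds its last target. There are 200 camera calls.

TASK

Set up the next router cut: turn the disc of the yellow-handled rotary table until its scale reads 60 degrees against the red index line on its base, then let go. Leave the black-handled table at the angle it is set to, and do not disturb the yellow glue bottle with the green label.

Things in the scene. Friction and masses are not known exactly. Their poses are not given: they have to be found in the camera images.
- yellow_table (a joint): What the yellow-handled table's scale reads at the red index line on its base, rad: 0 with the wide blue zero mark at the line, 60 degrees = 1.047; grows as the disc turns counter-clockwise seen from above. Black ticks run clockwise from the blue mark to 90: every 10 degrees, long at 30, 60, 90. Stops at -0.1 and 1.75. Stiff (0.1 N m), stays where left.
- yellow_table_grip (a point): On the disc's axis in the yellow handle bar (80 long, 16 thick, 42 tall), 53 mm above the bench, 17 below the bar's top. x runs along the bar to the blue mark, y across it, z up; it turns with the disc. White disc 156 across, top 28 above the bench, on a fixed plywood base 205 x 160 x 18 mm; the red index line is on the base outside the rim.
- black_table_zero (a point): Centre of the blue zero mark on the disc of the second rotary table, the same in form and size but with a black handle bar: 63 mm out from that disc's axis, on its top face 28 mm above the bench, x axis outwards along the bar. That disc too turns if pushed.
- glue_bottle: Loose yellow plastic glue bottle with an orange cap and a green label, standing upright, 56 mm across and 150 mm tall; origin at the centre of its underside, z up.
There are look-alikes about, which are no part of the job. Leave any purple look-alike of the glue_bottle alone.

How it is judged:
At the end, for the whole second after the job is handed in: The yellow-handled table's scale reads 60 degrees, give or take 10, and is at rest; the black-handled disc's zero mark is within 12 mm (about 10 degrees) of where it was; the glue bottle stands upright within 20 mm of where it was (value of joint yellow_table between 0.8727 and 1.2217 rad and velocity of joint yellow_table between -0.05 and 0.05 rad/s and distance of black_table_zero from where it was at the start of the episode below 0.012 m and distance of glue_bottle from where it was at the start of the episode below 0.02 m and angle between glue_bottle's own z axis and vertical below 0.2 rad); the robot touches nothing.
It fails at once if the black-handled table was turned by more than about 10 degrees (distance of black_table_zero from where it was at the start of the episode above 0.012 m).
It fails at once if the glue bottle was knocked or moved by more than 20 mm (distance of glue_bottle from where it was at the start of the episode above 0.02 m or angle between glue_bottle's own z axis and vertical above 0.35 rad).
It also fails if it takes over 30 s, if anything falls off the work surface, if the arm or the gripper's body presses on something with over 40 N, if the wrist force passes 120 N, or if a joint passes its speed limit or range.

## Working session

There is one attempt and no reset: what is moved stays moved. The work goes in short steps, Python scripts to look and compute and a tool call to move; the robot and the scene stay as the last step left them, time stands still between calls to the robot, and variables do not carry over. Pictures are saved under pics/ and viewed, about 8 in all and at most 12, crops included, and the job is handed in when it is done.

Besides the shell and the picture viewer there is one more tool, called after "Request:" in YAML: its name, and indented under it one key for each argument. apply_moves: Moves the arm, as the interface text tells. Its arguments: {"type":"object","properties":{"series":{"type":"array"},"newtons":{"type":"number"}},"required":["series"]}

```bash
mkdir -p pics
python3 - <<'E'
from rig import robot
import cv2
for n in("top","scene"):
    cv2.imwrite(f"pics/{n}1.png",cv2.cvtColor(robot.camera(n),cv2.COLOR_RGB2BGR)); p=robot.camera_params(n); print(n,p)
o=robot.get_obs();print(o["time"],o["position"],o["tool_rot"],o["grip_width"])
E
```

```text
top {'mtx': array([[398.9949218 ,   0.        , 282.99681372],
       [  0.        , 398.9949218 , 212.50170835],
       [  0.        ,   0.        ,   1.        ]]), 'D': array([-0.065089,  0.      ,  0.      ,  0.      ,  0.      ]), 'origin': array([0.46287032, 0.00785296, 1.19442493]), 'rotation': array([ 0.70876744, -0.70475295,  0.02442278, -0.01937827])}
scene {'mtx': array([[425.7744335 ,   0.        , 286.4034214 ],
       [  0.        , 425.7744335 , 207.22893891],
       [  0.        ,   0.        ,   1.        ]]), 'D': array([-0.06300218,  0.        ,  0.        ,  0.        ,  0.        ]), 'origin': array([1.34744374, 0.23092998, 1.09366089]), 'rotation': array([ 0.56771051,  0.75059051, -0.27322268, -0.19916833])}
0.1 [0.20797732 0.58872709 0.24068888] [ 1.69069362e-01  9.85603681e-01 -9.12050000e-04 -3.21793570e-04] 0.08669777810285222
```

View pics/top1.png

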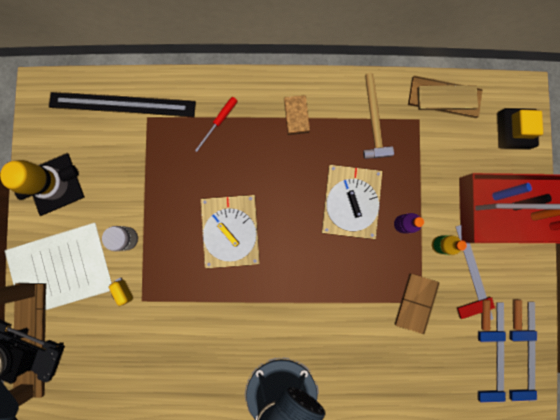

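View pics/scene1.png

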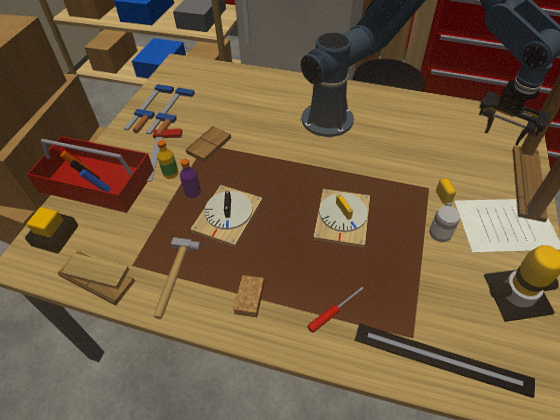

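The top view shows the yellow-handled table at about (229,234) with its red line at (228,202). The black-handled table is at (353,203). The yellow/green glue bottle is at (447,245) and the purple look-alike at (410,222). The yellow bar on the disc at (229,234) is the one meant. The other yellow items (120,292), (22,178) and (527,122) are not on discs.

```bash
cat > h.py <<'E'
from rig import robot
import cv2, numpy as np
from scipy.spatial.transform import Rotation as R
def ray(n,uv,z,p=None):
    p=p or robot.camera_params(n)
    q=cv2.undistortPoints(np.array([[uv]],float),p["mtx"],p["D"])[0,0]
    d=R.from_quat(p["rotation"]).apply([q[0],q[1],1]) if np.size(p["rotation"])==4 else np.array(p["rotation"])@[q[0],q[1],1]
    o=np.array(p["origin"]); return o+d*(z-o[2])/d[2]
def blob(hsv,lo,hi,box):
    m=cv2.inRange(hsv,lo,hi); k=np.zeros_like(m); x0,y0,x1,y1=box; k[y0:y1,x0:x1]=m[y0:y1,x0:x1]
    pts=cv2.findNonZero(k); return pts[:,0].astype(float)
E
python3 - <<'E'
from h import *
b=cv2.imread("pics/top1.png"); hsv=cv2.cvtColor(b,cv2.COLOR_BGR2HSV)
y=blob(hsv,(20,150,130),(32,255,255),(205,212,255,258)); bl=blob(hsv,(95,100,80),(125,255,255),(205,200,255,240)); r=cv2.inRange(hsv,(0,170,120),(6,255,255))
rr=blob(hsv,(0,170,120),(6,255,255),(220,190,236,212))
for n,p,z in(("bar",y,.07),("blue",bl,.028),("red",rr,.018)): print(n,len(p),p.mean(0),ray("top",p.mean(0),z))
P=np.array([ray("top",u,.07)[:2] for u in y]); w,v=np.linalg.eigh(np.cov(P.T)); d=v[:,1]; print("axis deg",np.degrees(np.arctan2(d[1],d[0])),"len",np.ptp(P@d),np.ptp(P@v[:,0]))
c=cv2.resize(b[185:275,190:270],None,fx=6.5,fy=6.5,interpolation=cv2.INTER_CUBIC); cv2.imwrite("pics/crop1.png",c)
E
```

```text
bar 127 [227.85826772 234.01574803] [0.47104265 0.15492603 0.07      ]
blue 20 [215.3  217.95] [0.51809535 0.19789177 0.028     ]
red 12 [227.25 201.75] [0.56678433 0.16484384 0.018     ]
axis deg -138.5356572191626 len 0.07655621893358061 0.014770615765006406
```

View pics/crop1.png

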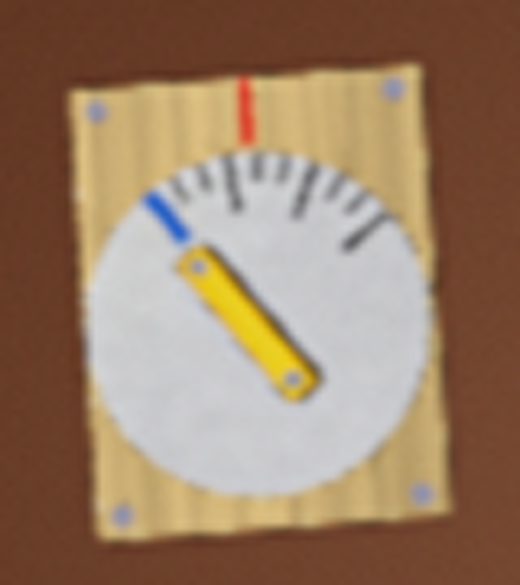

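The crop confirms the yellow bar runs along the blue mark. Red falls between the 30 tick and the 40 tick, so the reading is about 35-36°. The blue mark to axis distance comes out at 63.7 mm (63 expected) and the bar at 77x15 mm, which agrees with the given sizes. I'll translate above it first.

Request:
apply_moves:
  series:
    - [-2.6,-2.1,0.5,0,0,0,1]
    - [-5.2,-4.3,1,0,0,0,1]
    - [-7.9,-6.4,1.6,0,0,0,1]
    - [-10.5,-8.6,2.1,0,0,0,1]
    - [-13.1,-10.7,2.6,0,0,0,1]

```text
time: 0.52
position: [0.2962, 0.443, 0.215]
tool_rot: [0.169, 0.986, -0.0, -0.0]
ft_force: [0.6, -0.4, -0.3]
grip_width: 0.0868
```

Request:
apply_moves:
  series:
    - [-2.6,-2.1,0.5,0,0,0,1]
    - [-5.2,-4.3,1,0,0,0,1]
    - [-7.9,-6.4,1.6,0,0,0,1]
    - [-10.5,-8.6,2.1,0,0,0,1]
    - [-13.1,-10.7,2.6,0,0,0,1]

```text
time: 0.93
position: [0.3843, 0.2985, 0.1891]
tool_rot: [0.169, 0.986, -0.0, -0.0]
ft_force: [0.0, 0.3, 0.6]
grip_width: 0.0867
```

Request:
apply_moves:
  series:
    - [-2.6,-2.1,0.5,0,0,0,1]
    - [-5.2,-4.3,1,0,0,0,1]
    - [-7.9,-6.4,1.6,0,0,0,1]
    - [-10.5,-8.6,2.1,0,0,0,1]
    - [-13.1,-10.7,2.6,0,0,0,1]

```text
time: 1.35
position: [0.4722, 0.1539, 0.163]
tool_rot: [0.169, 0.986, -0.0, -0.0]
ft_force: [0.2, 1.6, -0.4]
grip_width: 0.0869
```

Request:
apply_moves:
  series:
    - [0,0,0,0,0,7,1]
    - [0,0,0,0,0,14,1]
    - [0,0,0,0,0,21,1]
    - [0,0,0,0,0,28,1]
    - [0,0,0,0,0,35,1]

```text
time: 1.77
position: [0.4716, 0.1554, 0.1632]
tool_rot: [0.461, 0.888, -0.0, -0.0]
ft_force: [-0.2, 0.0, 0.6]
grip_width: 0.0869
```

Request:
apply_moves:
  series:
    - [0,0,0,0,0,7,1]
    - [0,0,0,0,0,14,1]
    - [0,0,0,0,0,21,1]
    - [0,0,0,0,0,28,1]
    - [0,0,0,0,0,35,1]

```text
time: 2.18
position: [0.4715, 0.1556, 0.1633]
tool_rot: [0.706, 0.708, -0.0, -0.0]
ft_force: [-0.9, -0.8, -0.6]
grip_width: 0.0872
```

Request:
apply_moves:
  series:
    - [0,0,0,0,0,7,1]
    - [0,0,0,0,0,14,1]
    - [0,0,0,0,0,21,1]
    - [0,0,0,0,0,28,1]
    - [0,0,0,0,0,35,1]

```text
time: 2.6
position: [0.4716, 0.1556, 0.1633]
tool_rot: [0.886, 0.463, -0.0, -0.0]
ft_force: [0.2, -0.1, -0.2]
grip_width: 0.0872
```

Request:
apply_moves:
  series:
    - [0,0,0,0,0,7,1]
    - [0,0,0,0,0,14,1]
    - [0,0,0,0,0,14,1]
    - [0,0,0,0,0,14,1]

```text
time: 2.93
position: [0.4716, 0.1556, 0.1633]
tool_rot: [0.934, 0.356, -0.0, -0.0]
ft_force: [-0.1, -0.1, -0.5]
grip_width: 0.0872
```

Run:
```python
from h import *
o=robot.get_obs(); p=robot.camera_params("wrist"); im=robot.camera("wrist"); b=cv2.cvtColor(im,cv2.COLOR_RGB2BGR); cv2.imwrite("pics/w1.png",b)
M=R.from_quat(o["tool_rot"]).as_matrix(); print(o["time"],o["position"],o["q"]); print(M.round(3)); print(p["origin"])
hsv=cv2.cvtColor(b,cv2.COLOR_BGR2HSV)
y=blob(hsv,(20,150,130),(32,255,255),(0,0,560,420))
print(len(y)); P=np.array([ray("wrist",u,.07,p)[:2] for u in y]); w,v=np.linalg.eigh(np.cov(P.T)); d=v[:,1]; print(P.mean(0),np.degrees(np.arctan2(d[1],d[0])),np.ptp(P@d),np.ptp(P@v[:,0]))
```

```text
2.9333 [0.47162062 0.15558628 0.16334528] [ 9.32522148e-02  4.76279527e-01  1.82783967e+00 -2.66421492e-05
  8.38059592e-01  9.36051356e-01]
[[ 0.746  0.665 -0.001]
 [ 0.665 -0.746 -0.   ]
 [-0.    -0.    -1.   ]]
[0.52479907 0.20227827 0.30645471]
1457
[0.47384327 0.15703443] -138.69760853473818 0.0785478147019541 0.014201454675572323
```

View pics/w1.png

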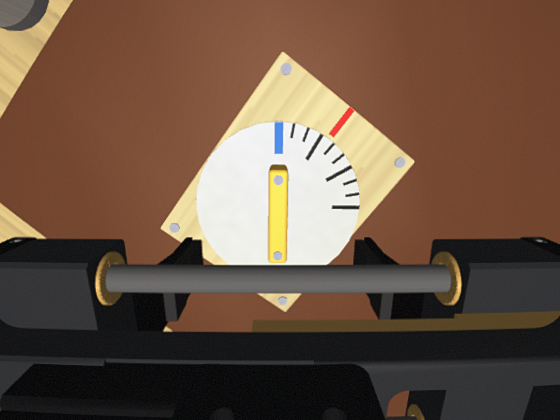

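The wrist view shows the bar at (279,215), between the open fingers and aligned with tool x (41.7° against the bar's 41.3°). Red at (341,122) falls just past the 30 tick. I'll descend and grip.

Request:
apply_moves:
  series:
    - [0.1,0,2.5,0,0,0,1]
    - [0.2,0,5,0,0,0,1]
    - [0.2,0,7.5,0,0,0,1]
    - [0.2,0,9.5,0,0,0,1]
    - [0.2,0,10.7,0,0,0,1]

```text
time: 3.4
position: [0.4723, 0.1568, 0.0545]
tool_rot: [0.935, 0.356, -0.001, -0.0]
ft_force: [-0.2, -0.2, 0.5]
grip_width: 0.0869
```

Request:
apply_moves:
  series:
    - [0,0,0,0,0,0,0]
    - [0,0,0,0,0,0,0]
    - [0,0,0,0,0,0,0]
    - [0,0,0,0,0,0,0]
    - [0,0,0,0,0,0,0]
  newtons: 25

```text
time: 3.82
position: [0.474, 0.1571, 0.0576]
tool_rot: [0.935, 0.355, 0.001, 0.0]
ft_force: [-0.7, 0.2, -0.1]
grip_width: 0.0616
```

Request:
apply_moves:
  series:
    - [0,0,0,0,0,0,0]
    - [0,0,0,0,0,0,0]

```text
time: 3.98
position: [0.4737, 0.157, 0.0572]
tool_rot: [0.935, 0.355, 0.001, 0.0]
ft_force: [0.5, -0.3, 0.5]
grip_width: 0.0481
```

Run:
```python
from h import *
# scale from w1 (pose unchanged params: reconstruct reading from hi-res wrist picture is done via saved pose)
o=np.array([0.52479907,0.20227827,0.30645471]);
s=robot.get_obs();p=robot.camera_params("wrist");print(s["time"],s["position"],s["grip_width"],s["ft_force"],s["moment"])
M=R.from_quat(s["tool_rot"]).as_matrix();print("tool x deg",np.degrees(np.arctan2(M[1,0],M[0,0])))
p=dict(p);p["origin"]=o
c=np.array([.4738,.1570]);f=lambda u,z:(ray("wrist",u,z,p)[:2]-c)
for n,u,z in(("red",(341,122),.018),("blue",(279,138),.028),("30",(314,147),.028)):
    d=f(u,z);print(n,np.hypot(*d),np.degrees(np.arctan2(d[1],d[0])))
```

```text
3.9833 [0.47366818 0.15699989 0.05718481] 0.048052417682550995 [ 0.46403639 -0.29141293  0.54737203] [-0.10414637  0.13064128  0.03414295]
tool x deg 41.54571480834474
red 0.09478889769644702 3.6009417348757884
blue 0.06047137480832615 40.18487792585541
30 0.062099356596061764 9.470809987543277
```

Request:
apply_moves:
  series:
    - [0,0,0,0,0,0,0]
    - [0,0,0,0,0,0,0]
    - [0,0,0,0,0,0,0]
    - [0,0,0,0,0,0,0]
    - [0,0,0,0,0,0,0]

```text
time: 4.4
position: [0.473, 0.1572, 0.0566]
tool_rot: [0.935, 0.354, -0.0, -0.0]
ft_force: [1.7, -0.1, -1.1]
grip_width: 0.0157
```

Request:
apply_moves:
  series:
    - [0,0,0,0,0,0,0]
    - [0,0,0,0,0,0,0]
    - [0,0,0,0,0,0,0]

```text
time: 4.65
position: [0.473, 0.1572, 0.0565]
tool_rot: [0.935, 0.354, -0.0, -0.0]
ft_force: [-0.6, 2.3, 0.2]
grip_width: 0.016
```

Gripped at 16 mm, which is the bar's thickness. I'll turn CCW seen from above by 24°, which is −24° about tool z.

Request:
apply_moves:
  series:
    - [0,0,0,0,0,-4,0]
    - [0,0,0,0,0,-8,0]
    - [0,0,0,0,0,-12,0]
    - [0,0,0,0,0,-16,0]
    - [0,0,0,0,0,-20,0]

```text
time: 5.07
position: [0.4723, 0.1577, 0.0565]
tool_rot: [0.859, 0.512, -0.0, -0.001]
ft_force: [-2.6, 6.1, 1.7]
grip_width: 0.0157
```

Request:
apply_moves:
  series:
    - [0,0,0,0,0,-3,0]
    - [0,0,0,0,0,-4.5,0]
    - [0,0,0,0,0,-4.5,0]
    - [0,0,0,0,0,-4.5,0]
    - [0,0,0,0,0,-4.5,0]

```text
time: 5.48
position: [0.4721, 0.1578, 0.0565]
tool_rot: [0.839, 0.545, -0.001, -0.001]
ft_force: [-1.9, 5.6, 1.2]
grip_width: 0.0163
```

Request:
apply_moves:
  series:
    - [0,0,0,0,0,0,1]
    - [0,0,0,0,0,0,1]
    - [0,0,0,0,0,0,1]
    - [0,0,0,0,0,0,1]
    - [0,0,0,0,0,0,1]

```text
time: 5.9
position: [0.4736, 0.1567, 0.0565]
tool_rot: [0.839, 0.545, 0.0, 0.0]
ft_force: [0.3, 1.1, -0.0]
grip_width: 0.0414
```

Request:
apply_moves:
  series:
    - [0,0,0,0,0,0,1]
    - [0,0,0,0,0,0,1]
    - [0,0,0,0,0,0,1]
    - [0,0,-1,0,0,0,1]
    - [0,0,-3,0,0,0,1]

```text
time: 6.32
position: [0.4718, 0.1567, 0.0856]
tool_rot: [0.839, 0.545, -0.002, -0.001]
ft_force: [0.2, 0.2, -0.1]
grip_width: 0.0745
```

Request:
apply_moves:
  series:
    - [0,0,-2.5,0,0,0,1]
    - [0,0,-5,0,0,0,1]
    - [0,0,-7.5,0,0,0,1]
    - [0,0,-7.5,0,0,0,1]
    - [0,0,-7.5,0,0,0,1]

```text
time: 6.73
position: [0.4743, 0.1571, 0.1635]
tool_rot: [0.838, 0.545, 0.002, 0.001]
ft_force: [-0.5, -0.1, -0.0]
grip_width: 0.0868
```

Run:
```python
from h import *
s=robot.get_obs();p=robot.camera_params("wrist"); b=cv2.cvtColor(robot.camera("wrist"),cv2.COLOR_RGB2BGR); cv2.imwrite("pics/w2.png",b)
print(s["time"],s["position"],s["grip_width"])
hsv=cv2.cvtColor(b,cv2.COLOR_BGR2HSV); box=(150,40,420,300)
g=lambda lo,hi,z:np.array([ray("wrist",u,z,p)[:2] for u in blob(hsv,lo,hi,box)])
P=g((20,150,130),(32,255,255),.07); c=P.mean(0);w,v=np.linalg.eigh(np.cov(P.T));d=v[:,1];print(c,np.degrees(np.arctan2(d[1],d[0])),np.ptp(P@d))
A=[]
for n,lo,hi,z in(("blue",(95,100,80),(125,255,255),.028),("red",(0,190,140),(5,255,255),.018)):
    q=g(lo,hi,z).mean(0)-c;A.append(np.degrees(np.arctan2(q[1],q[0])));print(n,np.hypot(*q),A[-1])
print("reading",A[0]-A[1])
cv2.imwrite("pics/top2.png",cv2.cvtColor(robot.camera("top"),cv2.COLOR_RGB2BGR))
print("moved px black/bottle area",[(cv2.absdiff(cv2.imread("pics/top1.png"),cv2.imread("pics/top2.png"))[150:270,x0:x1].max(2)>60).sum() for x0,x1 in((320,385),(425,475))])
```

```text
6.7333 [0.47427758 0.15708897 0.16352381] 0.0868163193958884
[0.47270881 0.15714369] 65.97852192586144 0.07724919798151342
blue 0.060724992786644415 66.22809706525639
red 0.0956900043615532 3.6129774721658876
reading 62.615119593090505
moved px black/bottle area [np.int64(0), np.int64(0)]
```

View pics/w2.png

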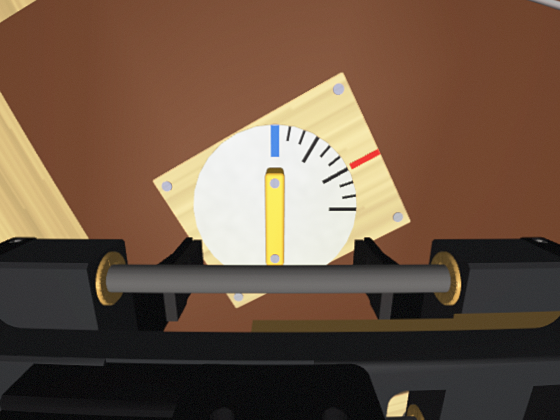

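The red line at (365,159) meets the second long tick, the 60, at (335,175). The measured reading is 60–63°, the fingers are clear of the bar, and the black table and bottle are unchanged.

```bash
python3 -c "
from rig import robot
print(robot.hand_in())"
```

```text
the job is handed in; nothing more can be done
None
```

I turned the yellow-handled table from about 36° to about 60° and handed the job in at about 7 s. I gripped the yellow bar across its thickness, turned it 24.5° counter-clockwise, opened the gripper and raised it about 11 cm clear.

- **Yellow table:** in the last wrist picture, the red line meets the long 60 tick. The value I computed from the blue mark was 62.6°. The bar's angle before and after the turn gives about 60–61°. All of these are within the ±10° allowed.
- **Black table and glue bottle:** the top pictures from before and after showed no change around either one.
- **Forces:** the readings given after each move were about 7 N or less.
- **Not checked:** no check failed. I didn't measure the disc's speed before handing in.

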